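# Fit up nested steel cups and hold the flanged one at its weld gap

### The job

Fit up the stepped steel housing for tack welding: lift the plain middle cup over the fence and stand it upright on the floor inside the wide outer cup without dropping it, then lift the flanged inner cup over the fence and bring its lower end down inside the middle cup. Finish while still holding the inner cup still, upright and centred, its flange hovering about 8 mm above the middle cup's rim and touching neither of the other cups. Do not touch the fence, and leave the finished tee pieces, the pliers and the rod packet where they are.

Things in the scene. Friction and masses are not known exactly. Their poses are not given: they have to be found in the camera images.
- outer_cup: the widest cup, bare steel, fixed to the bench on a dark square base plate 130 x 130 x 8 mm; round, outside diameter 82, wall 4 (inside diameter 74), rim 58 mm above the bench. On the robot's left (+y) of the fence. Origin: centre of the base plate's underside, on the bench; z up. It does not move.
- outer_floor (a point): centre of the outer cup's flat inner floor, 13 mm above the bench; z up
- middle_cup: plain straight round steel cup, open at the top, standing loose on the bench to the right (-y) of the fence; outside diameter 56, wall 3.5 (inside diameter 49), height 100, floor 5 mm thick, about 0.45 kg. Origin: centre of its underside; z along its axis towards the mouth
- middle_rim (a point): centre of the middle cup's mouth, at the height of its rim, 100 mm above its underside; axes as the middle cup's
- inner_cup: narrow round steel cup with a flange, standing loose on the bench to the right (-y) of the fence, open end up; tube outside diameter 34, height 95, and around it a flat disc flange of diameter 72, 5 mm thick, whose underside is 40 mm above the cup's underside; the plain tube stands 50 mm above the flange's top and is the place to grip; about 0.3 kg. Origin: centre of its underside; z along its axis towards the mouth
- flange_under (a point): point on the inner cup's axis in the plane of the flange's underside, 40 mm above the cup's underside; axes as the inner cup's
- fence: dark steel angle bolted to the bench, running roughly along x between the loose cups and the outer cup: upright leg 420 mm long, 8 mm thick, 90 mm high; its foot, 8 mm high, reaches 52 mm to its +y side. Origin: centre of the upright leg's underside, on the bench; x along the fence, y to the outer cup's side, z up. Fixed
- tee_a: bystander: finished welded tee of dark plate, foot 60 x 100 mm, upright 56 mm high, loose, on the far left of the work. Origin: centre of its underside; y along the tee
- tee_b: bystander: finished welded tee of dark plate, foot 60 x 110 mm, upright 56 mm high, loose, on the far right of the work. Origin: centre of its underside; y along the tee
- pliers: bystander: pliers with blue handles lying on the bench at the left, 165 mm long, 70 wide, 16 high. Origin: on the bench under the pivot; x towards the jaws
- rod_packet: bystander: yellow packet of welding rods lying on the bench at the right, 360 x 70 x 35 mm, long side along its x. Origin: centre of its underside
Mind the look-alikes: they are no part of the job. What is shaped like the inner_cup but turquoise or yellow is not meant.

How it is judged:
By the outcome, as a careful person would: the job done as asked, in the order asked, and still so for the second after the job is handed in, while the arm keeps its last pose, push and grip.
It also fails if it takes over 58 s, if anything falls off the work surface, if the arm or the gripper's body presses on something with over 40 N, if the wrist force passes 120 N, or if a joint passes its speed limit or range.

### The arm

A 6-joint arm with a two-finger parallel gripper is mounted at the origin on the work surface. World frame = base frame: x ahead of the robot, y to its left, z up, the work surface at z = 0. Lengths are in m, angles in rad, forces in N, time in s.
With the tool pointing down it reaches from about 0.375 to 0.9 m from the base axis. Payload 3.1 kg.
Tool frame: the origin (TCP) lies midway between the tips of the shut fingers; the grasp point (between the pads) lies 19 mm behind it; z points along the fingers, y is the line along which they close (so a half turn about z gives the same grasp; the last joint's range is limited). The gripper opens to 85 mm and grips with 20 to 120 N. Pads are 22 mm wide; open, the fingers measure 114 mm over their backs; the gripper's body (76 mm by 85 mm) begins 54 mm behind the grasp point. The pads swing forward as they close: fully open they stand 13 mm farther back than shut.
Start: joints at [-1.391, 0.527, 1.433, -0, 1.181, -0.178], TCP at [0.219, -0.585, 0.198] pointing down, gripper open.
Joint ranges: [-3.08, 3.08], [-0.75, 2.2], [0.22, 2.44], [-1.43, 4.57], [0, 2.65], [-2.85, 2.85]. Speed limits (rad/s): [2.79, 2.79, 3.14, 3.14, 3.14, 3.14].

### API

Orientations are given as a unit quaternion [x, y, z, w].
In Python, from station import manip gives the robot as it stands.
- The arm moves only by the tool step_arm, never from a script. Its argument "targets" is text: rows parted by semicolons, each of 4 numbers parted by spaces: the shift along the tool's x, y, z in mm, then the turn about the tool's z in degrees. A call has 1 to 12 rows; each row is the pose to reach, as a shift and turn from the pose commanded when the call began, along the tool's axes at that moment; what a row does not reach only later rows make up. A row lasts 1/10 s, in which the tool goes at most 50 mm and 8.59 degrees, less where a joint would pass 70% of its speed; a pose out of reach is approached as far as the arm can. A call with a gripper value outside its range is refused whole. "gripper" is the closure, from 0 (fully open) to 1 (shut), set as the call begins (left out, the last holds). The fingers move at their own pace and stop on an object; "squeeze" is the grip in N (left out, the last holds). Time passes only in rows, so rows that repeat a pose let the fingers close. It gives the time, the measured TCP pose, the force, the opening and the grip force at its end, in the units of the state.
- manip.sense(): the state, without advancing time (a new reading comes with each control period).
- manip.snapshot(name): name is "side" or "top"; returns the picture (384x512x3 uint8, red, green, blue); there is no depth.
- manip.get_calibration(name): a dict with "fov_y" (degrees; the focal length in pixels is half the picture's height over the tangent of half this angle, whatever the lens; pixels are square), "cx", "cy" (the principal point, pixels), "k1" (the pictures are not rectified: a ray, as slopes to the right and down, at radius r is drawn at 1 + k1 r^2 times it, then the intrinsics apply), "extrinsics" (4x4, takes a point from camera to world coordinates). Camera axes: x right, y down, z forward; pixel columns grow to the right and rows downward; lengths in m; the calibration is good to about 2 mm. A picture is of the moment at which its call begins. get_calibration takes no time and is no camera call.
- manip.sign_off(): hands the job in; it is judged then, once.
Trained networks look in the newest picture that a camera, given by its name, has taken for a name from the list of things; names that differ only in an ending like _2 or _b are one class to them, and where a whole thing is asked for, a point or a joint stands for the part that bears it (a point fixed in the world has none). Each returns a list of dicts, best first, with "p" (0 to 1); they miss things now and then, are a little off and sometimes report something else, mostly with a low value. They report only what shows in the picture. A call takes as long as a camera call. They do not tell look-alikes from the thing itself.
- manip.recognise(camera, query): "position" ([column, row] in pixels, amid what is visible of it).
- manip.masks_of(camera, query): "pixels" (384x512 bool, what is visible of it) and "position" ([column, row] in pixels, amid what is visible of it).
- manip.mark_of(camera, query): "position" ([column, row] in pixels: a listed point, or the origin of a listed thing).
The state is a dict: "t": time; "q": joint angles; "qd": joint speeds; "tau": joint torques, N m; "tcp_pos": TCP position; "tool_rot": TCP orientation; "force": force on the tool from outside, world axes, zero at the start; "ft_torque": the same for the moment, N m; "finger_gap": opening from 0.0 (shut) to 1.0 (fully open); "gripper_force": force on a finger pad.
Only numpy, scipy, OpenCV 4.12 (cv2) and the standard library are available. Lean on these libraries where they do the work, as an engineer would, in place of code of your own. Each camera call takes 0.05 s, during which the arm holds its last target. There are 200 camera calls.

## Working session

There is one attempt and no reset: what is moved stays moved. The work goes in short steps, Python scripts to look and compute and a tool call to move; the robot and the scene stay as the last step left them, time stands still between calls to the robot, and variables do not carry over. Pictures are saved under pics/ and viewed, at most 10 in all, crops included, and the job is handed in when it is done.

Besides the shell and the picture viewer there is one more tool, called after ">>>" as name(argument=value, ...), one argument or row to a line, values as JSON. step_arm: Moves the arm, as the interface text tells. Its arguments: {"type":"object","properties":{"targets":{"type":"string"},"gripper":{"type":"number"},"squeeze":{"type":"number"}},"required":["targets"]}

```bash
ls; mkdir -p pics; cat > h.py <<'E'
import numpy as np, cv2
from station import manip
def K(n):
    c=manip.get_calibration(n); f=192/np.tan(np.radians(c["fov_y"])/2); return c,f
def ray(n,px):
    c,f=K(n); d=np.array([(px[0]-c["cx"])/f,(px[1]-c["cy"])/f]); s=d.copy()
    for _ in range(30): s=d/(1+c["k1"]*(s@s))
    E=np.array(c["extrinsics"]); return E[:3,3],E[:3,:3]@np.array([s[0],s[1],1])
def at(n,px,z):
    o,d=ray(n,px); return o+d*(z-o[2])/d[2]
def proj(n,P):
    c,f=K(n);E=np.array(c["extrinsics"]);p=E[:3,:3].T@(np.array(P)-E[:3,3]);s=p[:2]/p[2]
    s=s*(1+c["k1"]*(s@s));return s*f+[c["cx"],c["cy"]]
E
python3 - <<'E'
from h import *
np.set_printoptions(precision=3,suppress=True)
a=manip.snapshot("side");b=manip.snapshot("top")
cv2.imwrite("pics/s.png",a[:,:,::-1]);cv2.imwrite("pics/t.png",b[:,:,::-1])
for n in("side","top"):
    c,f=K(n);print(n,f,c["cx"],c["cy"],c["k1"],np.array(c["extrinsics"]))
    for q in("outer_cup","outer_floor","middle_cup","middle_rim","inner_cup","flange_under","fence"):
        print(n,q,[(np.round(r["position"],1),round(r["p"],2)) for r in manip.mark_of(n,q)])
print(manip.sense())
E
```

```text
pics
side 387.88455115990143 255.20773766744662 191.55053818013675 0.03631142225417792 [[-0.888 -0.346  0.302  0.22 ]
 [-0.459  0.655 -0.599  0.727]
 [ 0.009 -0.671 -0.741  1.012]
 [ 0.     0.     0.     1.   ]]
side outer_cup [(array([249.5, 297.8]), 0.93)]
side outer_floor []
side middle_cup [(array([321.2, 200.5]), 0.83)]
side middle_rim [(array([319.6, 181.4]), 0.61)]
side inner_cup [(array([258.4, 185. ]), 0.92), (array([286.4, 198.8]), 0.86), (array([317.3, 155.3]), 0.73), (array([273.9, 138.7]), 0.71), (array([280.4, 165.3]), 0.59)]
side flange_under [(array([278.1, 158.5]), 0.75), (array([258.5, 181.5]), 0.71), (array([284.5, 189.6]), 0.69), (array([272.5, 131.3]), 0.53), (array([314.8, 147.4]), 0.51)]
side fence [(array([270.8, 219.8]), 0.84)]
top 455.93974659437373 266.88565512081385 182.26169188789927 -0.09354847598126768 [[-0.014 -0.993  0.118  0.397]
 [-1.     0.014 -0.002  0.011]
 [-0.    -0.118 -0.993  1.716]
 [ 0.     0.     0.     1.   ]]
top outer_cup [(array([195.6, 218.6]), 0.93)]
top outer_floor [(array([201.1, 218.5]), 0.58), (array([336.3, 177.9]), 0.23)]
top m
[... 219 characters left out ...]
, 0.59), (array([298.9, 199.6]), 0.51)]
top flange_under [(array([372.9, 151. ]), 0.66), (array([368.5, 201.1]), 0.61), (array([338.1, 176.4]), 0.6), (array([301.8, 170.7]), 0.52), (array([302.6, 194.5]), 0.52)]
top fence [(array([269.5, 201.8]), 0.74)]
{'t': 0.8, 'q': array([-1.39 ,  0.527,  1.433, -0.   ,  1.181, -0.178]), 'qd': array([-0.001,  0.001,  0.   ,  0.003,  0.001,  0.   ]), 'tau': array([  0.001, -44.225, -17.841,  -0.   ,   0.   ,   0.   ]), 'tcp_pos': array([ 0.22 , -0.585,  0.198]), 'tool_rot': array([ 0.984,  0.178, -0.   ,  0.   ]), 'force': array([-0.123, -0.259, -0.614]), 'ft_torque': array([-0.016,  0.039, -0.04 ]), 'gripper_force': 0.0, 'finger_gap': 0.9946961185693459}
```

View pics/s.png

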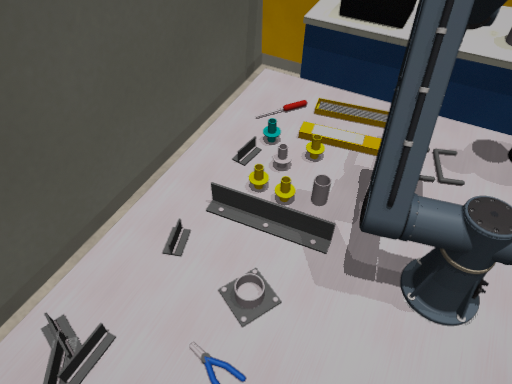

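View pics/t.png

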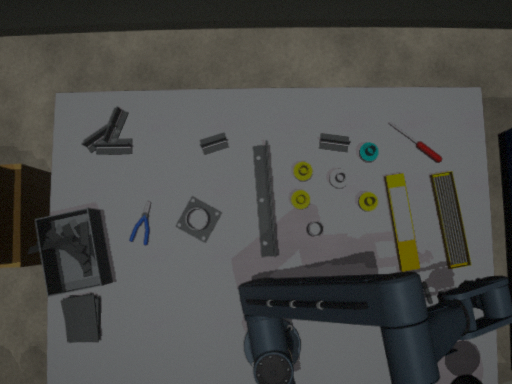

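The side view shows the inner-cup shapes: yellow at (258,182), (286,192) and (317,150), turquoise at (273,133), and bare steel at (281,160). The steel one is top (338,177), and that is the one I want. The middle cup is at side (321,190), top (315,229), and the outer cup at side (249,290), top (198,219). The fence runs between them.

```bash
cat >> h.py <<'E'
def tri(pa,pb,a="side",b="top"):
    A=np.zeros((3,3));r=np.zeros(3);L=[]
    for n,p in((a,pa),(b,pb)):
        o,d=ray(n,p);d=d/np.linalg.norm(d);M=np.eye(3)-np.outer(d,d);A+=M;r+=M@o;L.append((o,d))
    X=np.linalg.solve(A,r);return X,[np.linalg.norm(np.cross(X-o,d)) for o,d in L]
E
python3 - <<'E'
from h import *
np.set_printoptions(precision=4,suppress=True)
a=cv2.imread("pics/s.png");b=cv2.imread("pics/t.png")
print("mid rim",tri((319.6,181.4),(315.9,227.6)))
print("flange",tri((278.1,158.5),(338.1,176.4)), at("side",(278.1,158.5),.04),at("top",(338.1,176.4),.04))
print("mid base side",at("side",(321.2,200.5),0), "rim",at("side",(319.6,181.4),.1),at("top",(315.9,227.6),.1))
print("outer",at("side",(249.5,297.8),0),at("top",(195.6,218.6),0),at("top",(201.1,218.5),.013))
print("fence",at("side",(270.8,219.8),0),at("top",(269.5,201.8),0))
for n in("side","top"):
  for q in("middle_cup","inner_cup","outer_cup"):
    for r in manip.masks_of(n,q):
        m=r["pixels"];ys,xs=np.nonzero(m);print(n,q,round(r["p"],2),np.round(r["position"],1),xs.min(),xs.max(),ys.min(),ys.max(),m.sum())
c=lambda im,x,y,w,h,s:cv2.resize(im[y:y+h,x:x+w],None,fx=s,fy=s,interpolation=cv2.INTER_CUBIC)
s=c(a,235,120,110,100,5)
t1=c(b,285,150,60,100,5)
cv2.imwrite("pics/c1.png",np.hstack([c(a,245,120,100,100,4),c(b,285,150,100,100,4)]))
cv2.imwrite("pics/c2.png",np.hstack([c(a,205,250,100,90,4),c(b,150,175,100,90,4)]))
E
```

```text
mid rim (array([ 0.4285, -0.1633,  0.085 ]), [np.float64(0.0021740722703320636), np.float64(0.0021740722703320827)])
flange (array([ 0.6197, -0.2574,  0.0271]), [np.float64(0.0029007225069604165), np.float64(0.0029007225069602985)]) [ 0.6173 -0.2438  0.04  ] [ 0.6153 -0.2562  0.04  ]
mid base side [ 0.4121 -0.1612  0.    ] rim [ 0.4272 -0.1483  0.1   ] [ 0.4261 -0.1622  0.1   ]
outer [0.4616 0.274  0.    ] [0.4677 0.2789 0.    ] [0.4673 0.2563 0.013 ]
fence [ 0.5293 -0.004   0.    ] [ 0.5274 -0.0002  0.    ]
side middle_cup 0.7 [322.5 192.6] 310 330 174 205 530
side inner_cup 0.82 [285.  188.2] 275 295 176 201 359
side inner_cup 0.77 [316.2 150. ] 306 323 134 157 272
side inner_cup 0.7 [280.2 157.8] 274 290 144 167 273
side inner_cup 0.66 [274.7 129.5] 263 280 118 142 272
side inner_cup 0.6 [256.7 174.8] 249 268 164 188 345
side outer_cup 0.65 [248.8 296.7] 219 280 268 327 2026
top middle_cup 0.55 [315.2 225.1] 306 323 221 236 237
top middle_cup 0.29 [404.  221.3] 385 419 174 271 2016
top inner_cup 0.8 [337.2 176.9] 329 349 169 188 317
top inner_cup 0.72 [300.7 197. ] 291 309 190 209 307
top inner_cup 0.68 [369.  203.4] 359 377 193 211 281
top inner_cup 0.59 [370.  154.5] 360 378 142 161 305
top inner_cup 0.56 [298.9 170.4] 293 312 162 180 305
top outer_cup 0.84 [199.5 219. ] 176 220 196 242 1249
top outer_cup 0.17 [337.8 177.9] 330 348 169 187 280
```

View pics/c1.png

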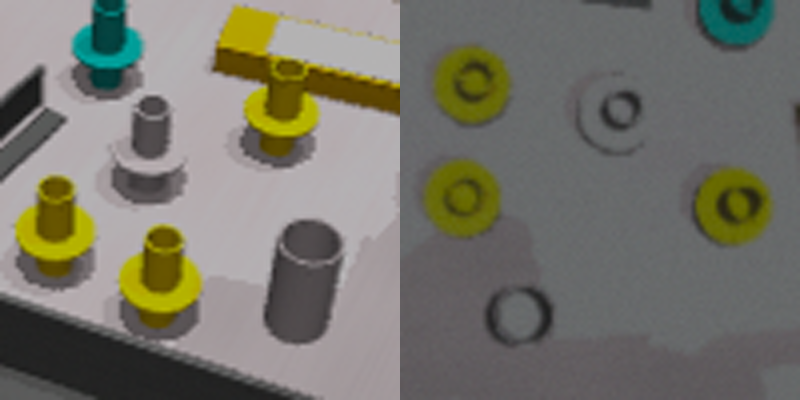

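View pics/c2.png

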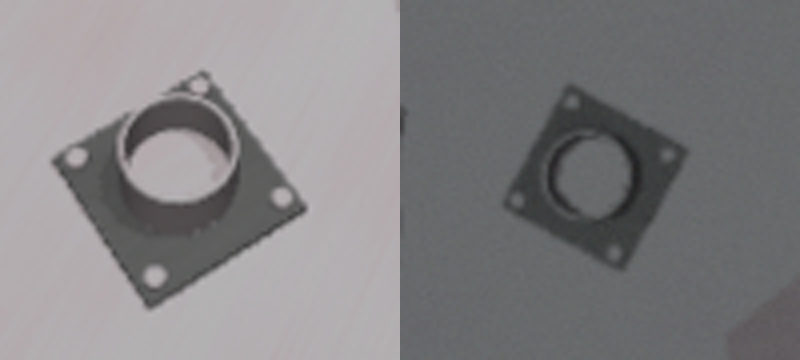

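```bash
python3 - <<'E'
from h import *
np.set_printoptions(precision=4,suppress=True)
f=lambda x0,y0,u,v:(x0+(u+.5)/4-.5,y0+(v+.5)/4-.5)
for nm,s,t,z in(("mid",f(245,120,309.5,243.5),f(285,150,120,316.5),.1),("inn",f(245,120,153,106),f(285,150,221,110),.095),("out",f(205,250,178.5,148.5),f(150,175,192,176),.058)):
    print(nm,s,t,at("side",s,z),at("top",t,z),tri(s,t))
print(at("side",f(205,250,(205+307+148+52)/4,(70+209+308+160)/4),.008),at("top",f(150,175,195.75,177.75),.008))
P=[at("side",f(205,250,*p),.008) for p in((205,70),(307,209),(148,308),(52,160))];print(np.array(P))
P=[at("top",f(150,175,*p),.008) for p in((170,83),(289,152),(222,270),(102,206))];print(np.array(P))
# fence
for p in((211,187),(333,224)): print("fence top",at("side",p,.09))
for p in((255,147),(253,147),(266,142),(266,255),(277,255)): print("fence",at("top",p,.09),at("top",p,0.008))
E
```

```text
mid (322.0, 180.5) (314.625, 228.75) [ 0.4217 -0.1558  0.1   ] [ 0.4221 -0.1576  0.1   ] (array([ 0.4222, -0.1578,  0.098 ]), [np.float64(1.0451327832606312e-05), np.float64(1.0451327832572812e-05)])
inn (282.875, 146.125) (339.875, 177.125) [ 0.6072 -0.2554  0.095 ] [ 0.6054 -0.2537  0.095 ] (array([ 0.6057, -0.2532,  0.0972]), [np.float64(0.0005734689342754941), np.float64(0.000573468934275598)])
out (249.25, 286.75) (197.625, 218.625) [0.4635 0.2718 0.058 ] [0.4652 0.2625 0.058 ] (array([0.4664, 0.2649, 0.0439]), [np.float64(0.0007010001205416973), np.float64(0.0007010001205417306)])
[0.4627 0.2741 0.008 ] [0.4655 0.2665 0.008 ]
[[0.4888 0.1823 0.008 ]
 [0.3758 0.2473 0.008 ]
 [0.4398 0.3596 0.008 ]
 [0.5514 0.2973 0.008 ]]
[[0.5549 0.2911 0.008 ]
 [0.4886 0.1789 0.008 ]
 [0.3794 0.2419 0.008 ]
 [0.4401 0.3548 0.008 ]]
fence top [0.7317 0.0301 0.09  ]
fence top [ 0.3308 -0.0114  0.09  ]
fence [0.7204 0.0501 0.09  ] [0.7367 0.0521 0.008 ]
fence [0.7205 0.0574 0.09  ] [0.7368 0.0597 0.008 ]
fence [0.7384 0.01   0.09  ] [0.7556 0.0099 0.008 ]
fence [0.3324 0.0155 0.09  ] [0.3291 0.0157 0.008 ]
fence [ 0.3318 -0.0234  0.09  ] [ 0.3285 -0.0251  0.008 ]
```

```bash
cat >> h.py <<'E'
from scipy.spatial.transform import Rotation as R
def delta(T):
    s=manip.sense();return np.round(R.from_quat(s["tool_rot"]).as_matrix().T@(np.array(T)-s["tcp_pos"])*1000,1)
E
python3 -c "
from h import *
print(delta((.422,-.157,.18)),delta((.422,-.157,.064)))"
```

```text
[ 340.  -329.8   18.2] [ 339.9 -329.8  134.2]
```

>>> step_arm(
  targets="7 -7 0; 27 -26 0; 54 -53 0; 85 -83 0; 119 -115 0; 153 -148 2; 187 -181 4; 221 -214 7; 255 -247 10; 289 -280 14; 320 -310 17; 340 -330 18",
  gripper=0,
  squeeze=60,
)

```text
schema error: expected 4 numbers
```

>>> step_arm(
  targets="7 -7 0 0; 27 -26 0 0; 54 -53 0 0; 85 -83 0 0; 119 -115 0 0; 153 -148 2 0; 187 -181 4 0; 221 -214 7 0; 255 -247 10 0; 289 -280 14 0; 320 -310 17 0; 340 -330 18 0",
  gripper=0,
  squeeze=60,
)

```text
t: 2.3
tcp_pos: [0.4219, -0.1532, 0.1801]
tool_rot: [0.984, 0.179, -0.0, -0.001]
force: [-0.2, -1.8, -0.2]
finger_gap: 0.995
gripper_force: 0.0
```

>>> step_arm(
  targets="0 0 0 0; 0 0 0 0; 0 0 0 0",
)

```text
t: 2.6
tcp_pos: [0.4219, -0.1575, 0.1804]
tool_rot: [0.984, 0.178, 0.0, 0.0]
force: [0.6, -0.3, -0.4]
finger_gap: 1.003
gripper_force: 0.0
```

```bash
python3 - <<'E'
from h import *
a=manip.snapshot("side");b=manip.snapshot("top")
c=lambda im,x,y,w,h,s:cv2.resize(im[y:y+h,x:x+w,::-1],None,fx=s,fy=s,interpolation=cv2.INTER_CUBIC)
cv2.imwrite("pics/m1.png",np.hstack([c(a,260,110,100,120,4),c(b,270,150,100,120,4)]))
p=manip.sense()["tcp_pos"];print(p,delta((.422,-.157,.064)),proj("side",p),proj("top",p))
E
```

```text
[ 0.42175041 -0.15788623  0.18033693] [  0.5  -0.8 116.3] [325.79214664 162.18139241] [317.20799229 228.4555512 ]
```

View pics/m1.png

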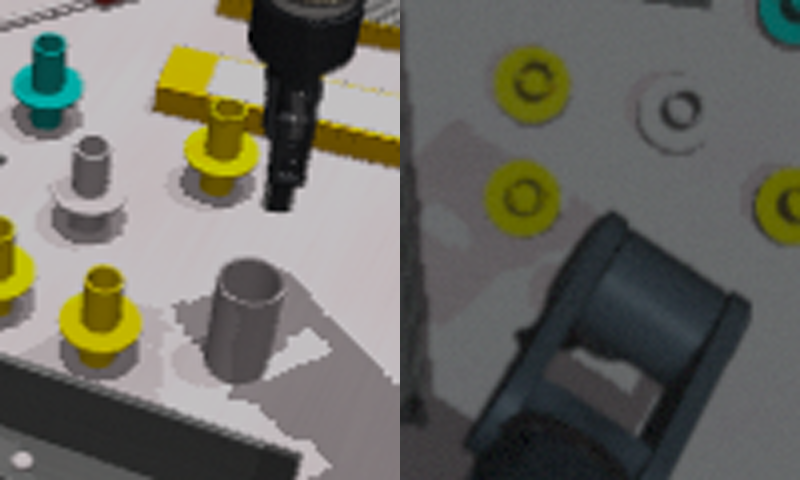

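```bash
python3 - <<'E'
from h import *
p=manip.sense()["tcp_pos"]
for s in(.043,.057):
  for d in(1,-1):print(s*d,proj("side",p+np.array([-.35*s*d,.937*s*d,.013])))
print(proj("side",(.422,-.157,.1)))
E
```

```text
0.043 [326.4347029  168.82401773]
-0.043 [326.37878938 149.85411153]
0.057 [326.44556627 172.08837355]
-0.057 [326.3712669  146.93106871]
[322.05310866 180.2411187 ]
```

>>> step_arm(
  targets="0 0 10 0; 0 0 30 0; 0 0 55 0; 0 0 80 0; 0 0 102 0; 0 0 114 0; 0 0 114 0; 0 0 114 0",
)

```text
t: 3.5
tcp_pos: [0.4216, -0.1572, 0.0658]
tool_rot: [0.984, 0.178, -0.0, -0.0]
force: [1.0, -1.3, 0.1]
finger_gap: 1.002
gripper_force: 0.0
```

>>> step_arm(
  targets="0 0 0 0; 0 0 0 0; 0 0 0 0; 0 0 0 0; 0 0 0 0; 0 0 0 0; 0 0 0 0; 0 0 0 0; 0 0 0 0; 0 0 0 0",
  gripper=1,
  squeeze=60,
)

```text
t: 4.5
tcp_pos: [0.422, -0.1569, 0.0661]
tool_rot: [0.984, 0.178, -0.0, 0.0]
force: [-1.0, -0.3, 0.1]
finger_gap: -0.001
gripper_force: 0.0
```

```bash
python3 - <<'E'
from h import *
a=manip.snapshot("side");b=manip.snapshot("top")
c=lambda im,x,y,w,h,s:cv2.resize(im[y:y+h,x:x+w,::-1],None,fx=s,fy=s,interpolation=cv2.INTER_CUBIC)
cv2.imwrite("pics/m2.png",np.hstack([c(a,270,110,100,120,4),c(b,270,150,100,120,4)]))
print(manip.sense())
E
```

```text
{'t': 4.6, 'q': array([-6.04991269e-01,  5.34228094e-01,  1.98169471e+00, -2.99467227e-05,
        6.25728790e-01,  6.07058878e-01]), 'qd': array([ 1.12706926e-03, -4.89131554e-04,  8.35422999e-04, -1.00144666e-03,
        9.08464264e-04,  3.51362372e-05]), 'tau': array([ 4.13940643e-05, -3.43519771e+01, -7.66091287e+00, -4.41951943e-04,
       -3.40680081e-04,  9.83033175e-07]), 'tcp_pos': array([ 0.42197659, -0.15684612,  0.06614698]), 'tool_rot': array([ 9.83953569e-01,  1.78424698e-01, -2.70532609e-05, -1.46084328e-05]), 'force': array([-0.70245631, -0.01093786,  0.95406209]), 'ft_torque': array([ 0.00565792, -0.0341348 , -0.00643415]), 'gripper_force': 0.0, 'finger_gap': 0.0021541291709791834}
```

View pics/m2.png

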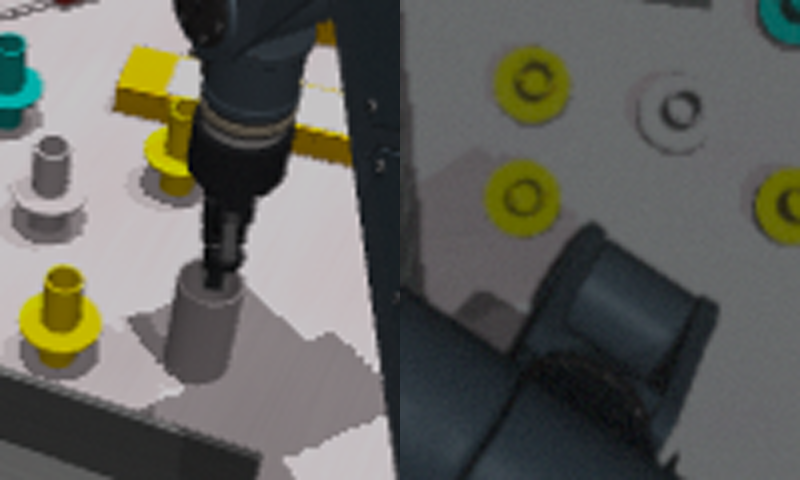

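The side view shows the gripper shut with its tips inside the middle cup's mouth at about (326,180). The cup itself hasn't moved. I'll lift out, then compare the fingers shut and open.

>>> step_arm(
  targets="0 0 -10 0; 0 0 -30 0; 0 0 -60 0; 0 0 -90 0; 0 0 -112 0; 0 0 -120 0; 0 0 -120 0; 0 0 -120 0",
)

```text
t: 5.4
tcp_pos: [0.4213, -0.1564, 0.1857]
tool_rot: [0.984, 0.178, -0.0, -0.0]
force: [0.2, 0.6, 0.1]
finger_gap: -0.002
gripper_force: 0.0
```

```bash
python3 - <<'E'
from h import *
a=manip.snapshot("side");cv2.imwrite("pics/shut.png",a[:,:,::-1]);print(manip.sense()["tcp_pos"],manip.sense()["finger_gap"])
E
```

```text
[ 0.42110124 -0.15623871  0.18523201] -0.003029260052001869
```

>>> step_arm(
  targets="0 0 0 0; 0 0 0 0; 0 0 0 0; 0 0 0 0; 0 0 0 0; 0 0 0 0; 0 0 0 0; 0 0 0 0",
  gripper=0,
)

```text
t: 6.25
tcp_pos: [0.422, -0.1568, 0.1863]
tool_rot: [0.984, 0.178, 0.0, 0.0]
force: [-0.1, -0.7, 0.2]
finger_gap: 0.999
gripper_force: 0.0
```

```bash
python3 - <<'E'
from h import *
a=manip.snapshot("side");cv2.imwrite("pics/open.png",a[:,:,::-1]);s=manip.sense();print(s["tcp_pos"],s["finger_gap"])
M=R.from_quat(s["tool_rot"]).as_matrix();p=s["tcp_pos"]
k=6;x0,y0,w,h=295,105,65,95;out=[]
for n in("shut","open"):
    im=cv2.imread(f"pics/{n}.png")[y0:y0+h,x0:x0+w];im=cv2.resize(im,None,fx=k,fy=k,interpolation=cv2.INTER_CUBIC)
    im=cv2.convertScaleAbs(im,alpha=1.8,beta=25)
    pts=[(0,0,0),(0,0,-.1)] if n=="shut" else [(0,.0425,-.013),(0,-.0425,-.013),(0,.057,-.013),(0,-.057,-.013)]
    for t in pts:
        q=proj("side",p+M@np.array(t));u=((q-[x0,y0]+.5)*k-.5).astype(int);cv2.drawMarker(im,tuple(map(int,u)),(0,0,255) if t[1]>=0 else (0,255,0),cv2.MARKER_CROSS,10,1)
    out.append(im)
cv2.imwrite("pics/cmp.png",np.hstack(out))
E
```

```text
[ 0.42197246 -0.15679062  0.18624484] 0.998335861787484
```

View pics/cmp.png

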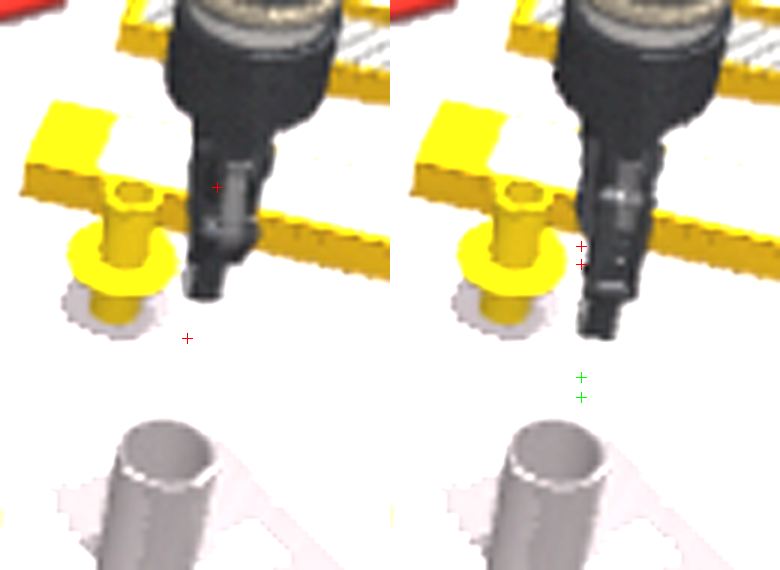

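```bash
python3 - <<'E'
from h import *
for n in("side","top"):
    for z in(0,.02,.4):print(n,z,proj(n,(0,0,z)))
a=cv2.imread("pics/s.png");b=cv2.imread("pics/t.png")
c=lambda im,x,y,w,h,s:cv2.resize(im[y:y+h,x:x+w],None,fx=s,fy=s,interpolation=cv2.INTER_CUBIC)
A=c(a,380,180,132,150,3);B=c(b,220,270,132,114,3);B=cv2.copyMakeBorder(B,0,A.shape[0]-B.shape[0],0,0,cv2.BORDER_CONSTANT)
cv2.imwrite("pics/base.png",cv2.convertScaleAbs(np.hstack([A,B]),alpha=1.8,beta=20))
E
```

```text
side 0 [437.16226985 289.28968373]
side 0.02 [439.68282446 285.84485257]
side 0.4 [505.67108059 196.68111088]
top 0 [271.49362867 344.64538419]
top 0.02 [271.54848706 345.93156641]
top 0.4 [272.9089524  377.79805172]
```

View pics/base.png

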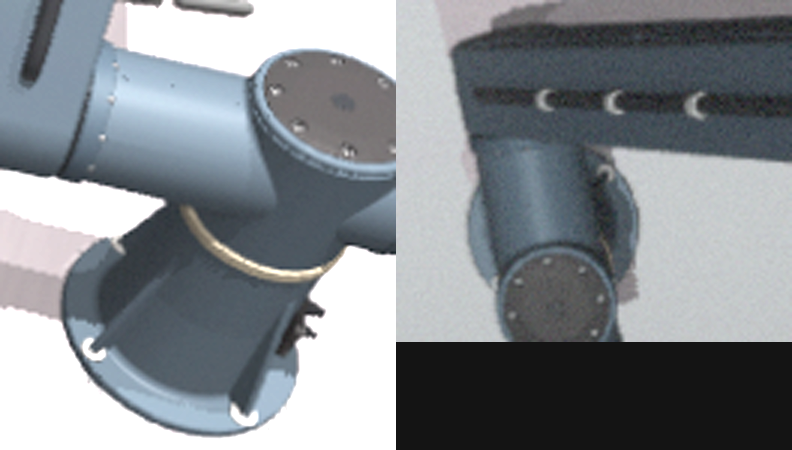

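The base agrees with both cameras, but the fingers appear about 3 px right of and 7 px above the reported TCP. That means the real tips sit roughly 25–30 mm higher than reported, so the grip closed just above the cup. I'll go lower, which is still safe if the offset were zero because the body stays above the rim, and watch the force.

>>> step_arm(
  targets="4 -2 10 0; 4 -2 35 0; 4 -2 65 0; 4 -2 95 0; 4 -2 115 0; 4 -2 122 0; 4 -2 128 0; 4 -2 134 0; 4 -2 140 0; 4 -2 144 0; 4 -2 146 0; 4 -2 146 0",
)

```text
t: 7.5
tcp_pos: [0.425, -0.1535, 0.0402]
tool_rot: [0.984, 0.178, 0.0, 0.0]
force: [-0.1, 0.6, -1.1]
finger_gap: 1.001
gripper_force: 0.0
```

>>> step_arm(
  targets="0 0 0 0; 0 0 0 0; 0 0 0 0; 0 0 0 0; 0 0 0 0; 0 0 0 0; 0 0 0 0; 0 0 0 0; 0 0 0 0; 0 0 0 0",
  gripper=1,
  squeeze=60,
)

```text
t: 8.5
tcp_pos: [0.4265, -0.1549, 0.0412]
tool_rot: [0.984, 0.178, 0.001, 0.002]
force: [1.3, -2.5, 6.1]
finger_gap: 0.634
gripper_force: 61.4
```

>>> step_arm(
  targets="0 0 -5 0; 0 0 -15 0; 0 0 -35 0; 0 0 -60 0; 0 0 -85 0; 0 0 -110 0; 0 0 -132 0; 0 0 -145 0; 0 0 -150 0; 0 0 -150 0; 0 0 -150 0",
)

```text
t: 9.6
tcp_pos: [0.4241, -0.1529, 0.1895]
tool_rot: [0.984, 0.178, -0.001, -0.001]
force: [-0.1, 0.4, -4.6]
finger_gap: 0.632
gripper_force: 64.1
```

```bash
python3 - <<'E'
from h import *
np.set_printoptions(precision=4,suppress=True)
a=manip.snapshot("side");cv2.imwrite("pics/lift.png",a[:,:,::-1]);s=manip.sense();print(s["tcp_pos"],s["force"],s["finger_gap"])
for q in("middle_cup","middle_rim"):
    print(q,[(np.round(r["position"],1),round(r["p"],2)) for r in manip.mark_of("side",q)])
for r in manip.masks_of("side","middle_cup"):
    ys,xs=np.nonzero(r["pixels"]);print(round(r["p"],2),xs.min(),xs.max(),ys.min(),ys.max(),len(xs),np.round(r["position"],1))
im=cv2.resize(a[100:260,240:400,::-1],None,fx=3.7,fy=3.7,interpolation=cv2.INTER_CUBIC);cv2.imwrite("pics/lift_c.png",cv2.convertScaleAbs(im,alpha=1.6,beta=20))
E
```

```text
[ 0.4241 -0.1529  0.1893] [-0.3999 -0.1158 -4.6776] 0.6333183414239456
middle_cup [(array([325.7, 173.2]), 0.97), (array([246. , 154.4]), 0.4)]
middle_rim [(array([326.9, 149.2]), 0.95), (array([207.3, 362.1]), 0.18)]
0.61 317 338 144 175 385 [326.5 166.9]
```

View pics/lift_c.png

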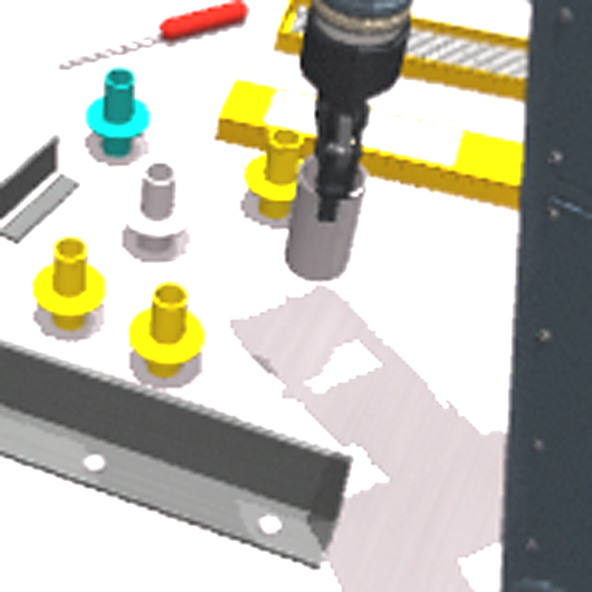

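The cup is lifted upright in the grip, with its underside at about (326,175) in the full side image. The fence and the other things are untouched. I'll write an edge-fit measurement and test it on the first pictures.

```bash
cat >> h.py <<'E'
from scipy.ndimage import map_coordinates
from scipy.spatial import ConvexHull
TH=np.linspace(0,2*np.pi,120,endpoint=False)
def projs(n,P):
    c,f=K(n);E=np.array(c["extrinsics"]);p=(np.asarray(P)-E[:3,3])@E[:3,:3];s=p[:,:2]/p[:,2:]
    s=s*(1+c["k1"]*(s**2).sum(1,keepdims=True));return s*f+[c["cx"],c["cy"]]
def circ(x,y,z,r):return np.c_[x+r*np.cos(TH),y+r*np.sin(TH),0*TH+z]
def closed(poly,N=200):
    p=np.vstack([poly,poly[:1]]);L=np.r_[0,np.cumsum(np.hypot(*np.diff(p,axis=0).T))]
    t=np.linspace(0,L[-1],N,endpoint=False);return np.c_[np.interp(t,L,p[:,0]),np.interp(t,L,p[:,1])]
def score(g,poly,zmax=None,keep=None,signed=False):
    q=closed(poly);t=np.roll(q,-1,0)-np.roll(q,1,0);nn=np.c_[t[:,1],-t[:,0]]/np.hypot(*t.T)[:,None]
    if keep is not None:
        m=keep(q);q=q[m];nn=nn[m]
    s=lambda d:map_coordinates(g,(q+d*nn)[:,::-1].T,order=1)
    v=s(1)-s(-1);return np.mean(np.abs(v)) if not signed else abs(np.mean(v))
def hull(n,x,y,rings):
    p=projs(n,np.vstack([circ(x,y,z,r) for z,r in rings]));return p[ConvexHull(p).vertices]
def fit(n,g,x0,y0,rings,keep=None,signed=False,span=.03,hullq=True):
    best=None
    for st in(span/10,span/40,span/120):
        R_=10 if st==span/10 else 6
        x1,y1=(x0,y0) if best is None else best[1:]
        for i in range(-R_,R_+1):
            for j in range(-R_,R_+1):
                x,y=x1+i*st,y1+j*st
                pol=hull(n,x,y,rings)
                v=score(g,pol,keep=keep,signed=signed)
                if best is None or v>best[0]:best=(v,x,y)
    return best
E
python3 - <<'E'
from h import *
np.set_printoptions(precision=4,suppress=True)
G=lambda f:cv2.cvtColor(cv2.imread(f),cv2.COLOR_BGR2GRAY).astype(float)
s=G("pics/s.png");t=G("pics/t.png")
print("mid",fit("side",s,.422,-.157,[(0,.028),(.1,.028)],signed=True),"rim",fit("side",s,.422,-.157,[(.1,.026)]))
print("out",fit("side",s,.465,.268,[(.058,.041)]),fit("side",s,.465,.268,[(.058,.037)]),fit("top",t,.465,.268,[(.058,.037)]),fit("top",t,.465,.268,[(.058,.041)]))
print("inn tube rim",fit("side",s,.606,-.254,[(.095,.017)]),fit("top",t,.606,-.254,[(.095,.017)]))
print("flange",fit("side",s,.606,-.254,[(.04,.036),(.045,.036)]),fit("top",t,.606,-.254,[(.045,.036)]))
l=G("pics/lift.png")
fx=lambda p:(p[:,1]>163)
for z in(.138,.148,.158):print("lift",z,fit("side",l,.42,-.155,[(z,.028),(z+.1,.028)],keep=fx,signed=True))
E
```

```text
mid (np.float64(79.57087515764078), 0.422, -0.15825) rim (np.float64(63.44198931863074), 0.4215, -0.15625)Traceback (most recent call last):
  File "<stdin>", line 6, in <module>
  File "h.py", line 48, in fit
    pol=hull(n,x,y,rings)
  File "h.py", line 39, in hull
    p=projs(n,np.vstack([circ(x,y,z,r) for z,r in rings]));return p[ConvexHull(p).vertices]
  File "h.py", line 26, in projs
    c,f=K(n);E=np.array(c["extrinsics"]);p=(np.asarray(P)-E[:3,3])@E[:3,:3];s=p[:,:2]/p[:,2:]
        ~^^^
  File "h.py", line 4, in K
    c=manip.get_calibration(n); f=192/np.tan(np.radians(c["fov_y"])/2); return c,f
ValueError: time passes only in moves, steps and waits
```

Cache the calibration.

```bash
sed -i 's/^def K(n):/import functools\n@functools.cache\ndef K(n):/' h.py
python3 - <<'E'
from h import *
np.set_printoptions(precision=4,suppress=True)
def P(*a):print(a[0],*[np.round(np.array(b,float),4) for b in a[1:]])
G=lambda f:cv2.cvtColor(cv2.imread(f),cv2.COLOR_BGR2GRAY).astype(float)
s=G("pics/s.png");t=G("pics/t.png")
P("out",fit("side",s,.465,.268,[(.058,.041)]),fit("side",s,.465,.268,[(.058,.037)]),fit("top",t,.465,.268,[(.058,.037)]),fit("top",t,.465,.268,[(.058,.041)]))
P("inn tube rim",fit("side",s,.606,-.254,[(.095,.017)]),fit("top",t,.606,-.254,[(.095,.017)]))
P("flange",fit("side",s,.606,-.254,[(.04,.036),(.045,.036)]),fit("top",t,.606,-.254,[(.045,.036)]))
l=G("pics/lift.png")
fx=lambda p:(p[:,1]>163)
for z in(.138,.148,.158):P("lift",fit("side",l,.42,-.155,[(z,.028),(z+.1,.028)],keep=fx,signed=True))
P("now",manip.sense()["tcp_pos"])
E
```

```text
out [58.2342  0.4645  0.2705] [64.8731  0.463   0.2735] [30.4155  0.4652  0.2655] [26.992   0.4665  0.2693]
inn tube rim [61.2485  0.6058 -0.2517] [34.5565  0.6048 -0.253 ]
flange [40.7712  0.5935 -0.2235] [14.7054  0.614  -0.245 ]
lift [105.1479   0.4228  -0.1697]
lift [104.9691   0.4205  -0.16  ]
lift [104.2261   0.4182  -0.15  ]
now [ 0.4245 -0.1532  0.1894]
```

>>> step_arm(
  targets="2 -4 0 0; 8 -15 0 0; 17 -35 0 0; 31 -62 0 0; 46 -92 0 0; 64 -127 0 0; 83 -165 0 0; 102 -204 0 0; 121 -242 0 0; 139 -277 0 0; 154 -308 0 0; 168 -335 0 0",
)

```text
t: 11.0
tcp_pos: [0.4635, 0.222, 0.19]
tool_rot: [0.984, 0.179, -0.0, -0.0]
force: [0.9, -0.1, -3.6]
finger_gap: 0.632
gripper_force: 64.1
```

>>> step_arm(
  targets="11 -22 0 0; 18 -36 0 0; 22 -45 0 0; 24 -49 0 0; 24 -50 0 0; 24 -50 0 0; 24 -50 0 0",
)

```text
t: 11.7
tcp_pos: [0.4695, 0.2735, 0.1902]
tool_rot: [0.984, 0.178, -0.0, 0.0]
force: [0.1, -0.7, -3.6]
finger_gap: 0.632
gripper_force: 64.1
```

```bash
python3 - <<'E'
from h import *
def P(*a):print(a[0],*[np.round(np.array(b,float),4) for b in a[1:]])
a=manip.snapshot("side");cv2.imwrite("pics/o1.png",a[:,:,::-1]);b=manip.snapshot("top");cv2.imwrite("pics/o1t.png",b[:,:,::-1]);s=manip.sense();P("tcp",s["tcp_pos"],s["force"],s["finger_gap"])
g=cv2.cvtColor(a,cv2.COLOR_RGB2GRAY).astype(float)
for n in("side","top"):
  for r in manip.masks_of(n,"middle_cup"):
    ys,xs=np.nonzero(r["pixels"]);print(n,round(r["p"],2),xs.min(),xs.max(),ys.min(),ys.max(),len(xs),np.round(r["position"],1))
h=hull("side",.465,.2695,[(.148,.028),(.248,.028)]);print("pred box",h.min(0),h.max(0))
for z in(.143,.148,.153):
    y1=h[:,1].min()+.35*np.ptp(h[:,1])
    P(z,fit("side",g,.465,.2695,[(z,.028),(z+.1,.028)],keep=lambda p:p[:,1]>y1,signed=True))
E
```

```text
tcp [0.4696 0.2736 0.1903] [-0.4855  0.4493 -5.1393] 0.6364
side 0.88 239 260 240 276 439 [255.8 267. ]
side 0.38 163 189 220 255 555 [175.8 243.7]
top 0.63 195 200 214 222 34 [196.8 216.3]
pred box [237.09466045 236.32331437] [260.8744495  278.22322284]
0.143 [72.3141  0.4693  0.2628]
0.148 [72.0963  0.4688  0.2643]
0.153 [71.7041  0.4673  0.2672]
```

>>> step_arm(
  targets="0 0 10 0; 0 0 28 0; 0 0 48 0; 0 0 62 0; 0 0 68 0; 0 0 68 0; 0 0 68 0",
)

```text
t: 12.6
tcp_pos: [0.4701, 0.2745, 0.1224]
tool_rot: [0.984, 0.178, 0.0, -0.0]
force: [0.2, 0.2, -4.3]
finger_gap: 0.629
gripper_force: 64.2
```

```bash
python3 - <<'E'
from h import *
def P(*a):print(a[0],*[np.round(np.array(b,float),4) for b in a[1:]])
a=manip.snapshot("side");cv2.imwrite("pics/o2.png",a[:,:,::-1]);s=manip.sense();P("tcp",s["tcp_pos"],s["force"],s["finger_gap"])
g=cv2.cvtColor(a,cv2.COLOR_RGB2GRAY).astype(float)
for z in(.075,.08,.085):
    h=hull("side",.465,.2695,[(z,.028),(z+.1,.028)])
    y1=h[:,1].min()+.4*np.ptp(h[:,1])
    P(z,fit("side",g,.465,.268,[(z,.028),(z+.1,.028)],keep=lambda p:p[:,1]>y1,signed=True))
P("outer near",fit("side",g,.4645,.2705,[(.058,.041)]))
im=cv2.resize(a[185:335,175:325,::-1],None,fx=4,fy=4,interpolation=cv2.INTER_CUBIC)
h=(hull("side",.4645,.2705,[(.08,.028),(.18,.028)])-[175,185]+.5)*4-.5
cv2.polylines(im,[h.astype(np.int32)],True,(0,0,255),1)
cv2.imwrite("pics/o2c.png",im)
E
```

```text
tcp [0.4703 0.2746 0.1228] [ 0.3462 -0.3688 -4.2738] 0.634
0.075 [43.8714  0.487   0.239 ]
0.08 [44.9141  0.4853  0.2418]
0.085 [45.6216  0.4838  0.244 ]
outer near [34.1469  0.4615  0.2655]
```

View pics/o2c.png

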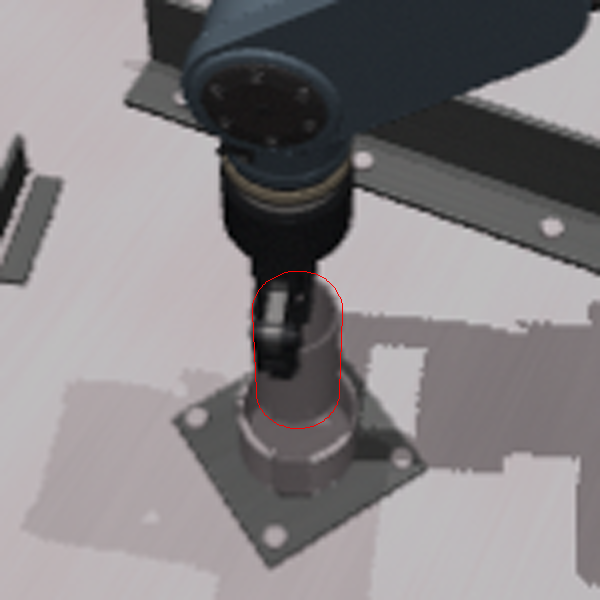

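The side view shows the middle cup above the outer cup's mouth. The cup's underside is at about crop row 420, where the model predicted 428, so it is about 5–7 mm too far from the camera (−y). I'm checking the numbers with pixel profiles.

```bash
python3 - <<'E'
from h import *
im=cv2.imread("pics/o2.png");g=cv2.cvtColor(im,cv2.COLOR_BGR2GRAY)
print("col249 rows 268-312",g[268:313,249]);print("col251",g[268:313,251])
for r in(274,280,284): print(r,"cols 232-270",g[r,232:271])
s=cv2.cvtColor(cv2.imread("pics/s.png"),cv2.COLOR_BGR2GRAY);print("orig col249",s[262:313,249])
for x,y,z in((.465,.2695,.0815),(.468,.264,.0815)):
    h=hull("side",x,y,[(z,.028),(z+.1,.028)]);print(h.min(0),h.max(0))
for rr in(.041,.037):
    h=hull("side",.465,.2695,[(.058,rr)]);print("outer",h.min(0),h.max(0))
E
```

```text
col249 rows 268-312 [38 28 22 21 38 40 40 35 33 47 58 70 71 72 73 74 73 73 73 72 74 74 79 92
 95 96 95 96 97 97 97 97 86 75 76 75 74 76 76 75 67 77 88 88 87]
col251 [73 73 64 74 93 76 70 71 72 71 72 71 72 73 72 73 72 73 73 74 74 73 86 93
 95 95 96 97 97 96 93 99 86 77 78 76 75 75 76 78 66 75 89 88 87]
274 cols 232-270 [187 187 186 186 186 171  96  15  15  15  15  18  16  16  17  16  19  40
  64  70  72  70  68  68  66  63  59  58  82 117 123 122 124 123 124 148
 188 188 188]
280 cols 232-270 [165 137 111 115 111  97  65  60  64  66  66  64  65  65  65  65  70  71
  72  72  73  71  70  68  65  63  60  58  77 105 105  59  62  76 134 188
 188 188 188]
284 cols 232-270 [ 90  92 100 102  65  58  60  61  64  67  69  70  71  71  72  72  73  73
  72  72  72  71  70  68  65  62  61  64  64  62  73  91  69  70  93 104
 126 161 187]
orig col249 [175 175 175 175 175 175 174 174 162 133 100 145 119  85  77  77  78  78
  78  78 120 166 174 174 175 175 176 176 175 174 174 176 176 176 176 177
 176 177 135  82  78  78  78  78  77  78  80  89  94  93  93]
[237.75958474 251.73183426] [260.33268369 291.10980334]
[237.78131015 249.64501943] [260.25474392 288.92639264]
outer [234.02728216 272.48446225] [264.24869022 299.92818984]
outer [235.5046547  273.75612687] [262.77549201 298.51886132]
```

>>> step_arm(
  targets="0 -1 4 0; 0 -2 12 0; 0 -2 24 0; 0 -2 36 0; 0 -2 47 0; 0 -2 55 0; 0 -2 60 0; 0 -2 62 0; 0 -2 62 0; 0 -2 62 0",
)

```text
t: 13.65
tcp_pos: [0.4693, 0.2764, 0.0605]
tool_rot: [0.984, 0.178, 0.0, -0.0]
force: [-0.1, -0.6, -4.3]
finger_gap: 0.633
gripper_force: 64.1
```

>>> step_arm(
  targets="0 0 1 0; 0 0 2 0; 0 0 3 0; 0 0 3 0",
)

```text
t: 14.05
tcp_pos: [0.4688, 0.2762, 0.0572]
tool_rot: [0.984, 0.178, -0.0, 0.0]
force: [0.3, -0.3, -3.7]
finger_gap: 0.628
gripper_force: 64.1
```

>>> step_arm(
  targets="0 0 1 0; 0 0 2 0; 0 0 2 0",
)

```text
t: 14.35
tcp_pos: [0.4688, 0.2762, 0.055]
tool_rot: [0.984, 0.178, -0.0, 0.0]
force: [-0.7, 0.8, -4.9]
finger_gap: 0.629
gripper_force: 64.1
```

>>> step_arm(
  targets="0 0 1 0; 0 0 1 0; 0 0 1 0",
)

```text
t: 14.65
tcp_pos: [0.469, 0.2763, 0.0544]
tool_rot: [0.984, 0.178, 0.0, -0.0]
force: [-0.1, -0.1, -2.7]
finger_gap: 0.63
gripper_force: 64.2
```

>>> step_arm(
  targets="0 0 1 0; 0 0 1 0; 0 0 1 0",
)

```text
t: 14.95
tcp_pos: [0.4694, 0.2764, 0.0542]
tool_rot: [0.984, 0.178, 0.001, -0.0]
force: [-0.5, -1.1, 5.6]
finger_gap: 0.629
gripper_force: 64.8
```

>>> step_arm(
  targets="0 0 1 0; 0 0 1 0; 0 0 1 0",
)

```text
t: 15.25
tcp_pos: [0.4697, 0.2765, 0.0542]
tool_rot: [0.984, 0.178, 0.001, -0.0]
force: [-1.6, -1.1, 12.0]
finger_gap: 0.633
gripper_force: 65.1
```

>>> step_arm(
  targets="0 0 -1 0; 0 0 -1 0; 0 0 -1 0",
)

```text
t: 15.55
tcp_pos: [0.4695, 0.2765, 0.0542]
tool_rot: [0.984, 0.178, 0.001, -0.0]
force: [-0.6, -1.1, 7.6]
finger_gap: 0.63
gripper_force: 64.9
```

>>> step_arm(
  targets="0 0 0 0; 0 0 0 0; 0 0 0 0; 0 0 0 0; 0 0 0 0; 0 0 0 0; 0 0 0 0; 0 0 0 0",
  gripper=0,
)

```text
t: 16.35
tcp_pos: [0.4689, 0.2763, 0.0532]
tool_rot: [0.984, 0.178, 0.0, -0.0]
force: [-0.1, -0.1, 0.5]
finger_gap: 1.001
gripper_force: 0.0
```

>>> step_arm(
  targets="0 0 -4 0; 0 0 -14 0; 0 0 -34 0; 0 0 -64 0; 0 0 -98 0; 0 0 -130 0; 0 0 -145 0; 0 0 -150 0; 0 0 -150 0",
)

```text
t: 17.25
tcp_pos: [0.4691, 0.2764, 0.2043]
tool_rot: [0.984, 0.178, 0.001, -0.0]
force: [0.1, -0.2, -0.3]
finger_gap: 1.001
gripper_force: 0.0
```

>>> step_arm(
  targets="-1 5 0 0; -2 22 0 0; -5 49 0 0; -8 86 0 0; -13 129 0 0; -17 178 0 0; -22 226 0 0; -27 275 0 0; -32 323 0 0; -36 372 0 0; -41 415 0 0; -44 453 0 0",
)

```text
t: 18.45
tcp_pos: [0.5858, -0.1659, 0.2013]
tool_rot: [0.984, 0.178, -0.001, -0.001]
force: [0.5, 0.2, 0.1]
finger_gap: 1.002
gripper_force: 0.0
```

>>> step_arm(
  targets="-3 32 0 0; -6 59 0 0; -8 75 0 0; -9 85 0 0; -9 86 0 0; -9 86 0 0; -9 86 0 0",
)

```text
t: 19.15
tcp_pos: [0.6082, -0.2455, 0.2032]
tool_rot: [0.984, 0.179, -0.0, -0.0]
force: [0.5, 1.0, -0.2]
finger_gap: 1.0
gripper_force: 0.0
```

```bash
python3 - <<'E'
from h import *
def P(*a):print(a[0],*[np.round(np.array(b,float),4) for b in a[1:]])
a=manip.snapshot("side");cv2.imwrite("pics/p1.png",a[:,:,::-1]);b=manip.snapshot("top");cv2.imwrite("pics/p1t.png",b[:,:,::-1]);s=manip.sense();P("tcp",s["tcp_pos"])
g=cv2.cvtColor(a,cv2.COLOR_RGB2GRAY).astype(float);t=cv2.cvtColor(b,cv2.COLOR_RGB2GRAY).astype(float)
for r in(.028,.0245):P("mid rim",fit("side",g,.466,.268,[(.113,r)],span=.02),fit("top",t,.466,.268,[(.113,r)],span=.02))
P("mid body",fit("side",g,.466,.268,[(.06,.028),(.113,.028)],keep=lambda p:p[:,1]<282,span=.02))
P("out",fit("side",g,.465,.27,[(.058,.041)],keep=lambda p:p[:,1]>284,span=.02),fit("top",t,.465,.27,[(.058,.041)],span=.02))
P("out plate",)
P("inner rim",fit("side",g,.606,-.2525,[(.095,.017)]),fit("top",t,.606,-.2525,[(.095,.017)]))
for n in("side","top"):
  for q in("middle_rim","middle_cup","outer_cup"):print(n,q,[(np.round(r["position"],1),round(r["p"],2)) for r in manip.mark_of(n,q)][:2])
print("exp",proj("side",(.466,.268,.113)),proj("top",(.466,.268,.113)))
E
```

```text
tcp [ 0.6084 -0.2457  0.2034]
mid rim [54.0807  0.4627  0.2727] [27.5129  0.4558  0.2492]
mid rim [71.6163  0.4662  0.2707] [37.3268  0.4665  0.2665]
mid body [64.1275  0.4615  0.2745]
out [73.6365  0.4645  0.2708] [25.2055  0.4665  0.2685]
out plate
inner rim [61.602   0.6072 -0.2527] [25.058   0.6158 -0.2195]
side middle_rim [(array([248.9, 277.4]), 0.95)]
side middle_cup [(array([249.2, 296.4]), 0.62), (array([247.7, 277.4]), 0.35)]
side outer_cup [(array([280.6, 157.3]), 0.72)]
top middle_rim [(array([194.2, 220.7]), 0.75)]
top middle_cup [(array([197. , 214.4]), 0.76)]
top outer_cup [(array([197.8, 218.7]), 0.89)]
exp [249.03793766 274.83156224] [193.7116642  217.78954703]
```

>>> step_arm(
  targets="1 0 8 0; 1 0 28 0; 1 0 55 0; 1 0 85 0; 1 0 115 0; 1 0 140 0; 1 0 155 0; 1 0 165 0; 1 0 171 0; 1 0 174 0; 1 0 174 0; 1 0 174 0",
)

```text
t: 20.75
tcp_pos: [0.6101, -0.2471, 0.0302]
tool_rot: [0.984, 0.178, 0.001, 0.001]
force: [-0.4, 0.1, 0.5]
finger_gap: 1.002
gripper_force: 0.0
```

>>> step_arm(
  targets="0 0 0 0; 0 0 0 0; 0 0 0 0; 0 0 0 0; 0 0 0 0; 0 0 0 0; 0 0 0 0; 0 0 0 0; 0 0 0 0; 0 0 0 0; 0 0 0 0",
  gripper=1,
  squeeze=60,
)

```text
t: 21.85
tcp_pos: [0.6108, -0.248, 0.0303]
tool_rot: [0.984, 0.179, 0.001, 0.002]
force: [1.1, -3.5, 6.1]
finger_gap: 0.397
gripper_force: 59.2
```

>>> step_arm(
  targets="0 0 -4 0; 0 0 -14 0; 0 0 -32 0; 0 0 -56 0; 0 0 -82 0; 0 0 -108 0; 0 0 -132 0; 0 0 -150 0; 0 0 -161 0; 0 0 -165 0; 0 0 -165 0; 0 0 -165 0",
)

```text
t: 23.05
tcp_pos: [0.6085, -0.246, 0.1928]
tool_rot: [0.984, 0.178, -0.001, -0.001]
force: [0.3, 0.2, -3.8]
finger_gap: 0.395
gripper_force: 58.7
```

```bash
cat >> h.py <<'E'
def P(*a):print(a[0],*[np.round(np.array(b,float),4) for b in a[1:]])
E
python3 - <<'E'
from h import *
a=manip.snapshot("side");cv2.imwrite("pics/l2.png",a[:,:,::-1]);s=manip.sense();P("tcp",s["tcp_pos"],s["force"],s["finger_gap"],s["ft_torque"])
g=cv2.cvtColor(a,cv2.COLOR_RGB2GRAY).astype(float)
z=s["tcp_pos"][2]-.0303
for n in("side",):
  for q in("inner_cup","flange_under"):print(n,q,[(np.round(r["position"],1),round(r["p"],2)) for r in manip.mark_of(n,q)])
print("exp",proj("side",(.606,-.2525,z)),proj("side",(.606,-.2525,z+.04)))
h=hull("side",.606,-.2525,[(z+.04,.036),(z+.045,.036)]);c=h.mean(0);print(h.min(0),h.max(0))
P("flange",fit("side",g,.606,-.2525,[(z+.04,.036),(z+.045,.036)],span=.02,signed=True))
P("flange low",fit("side",g,.606,-.2525,[(z+.04,.036),(z+.045,.036)],keep=lambda p:p[:,1]>c[1]-1,span=.02))
E
```

```text
tcp [ 0.6085 -0.2461  0.1926] [ 1.248  -0.1501 -3.4482] 0.3924 [ 0.0243  0.0615 -0.0532]
side inner_cup [(array([259.8, 184.4]), 0.87), (array([284.8, 129.5]), 0.72), (array([314.7, 155.8]), 0.66), (array([273.8, 138.3]), 0.63), (array([283.8, 195.2]), 0.61), (array([283.2, 123.6]), 0.18)]
side flange_under [(array([284.9, 191.8]), 0.74), (array([281.8, 124.9]), 0.71), (array([270. , 130.2]), 0.67), (array([258.1, 178.8]), 0.62), (array([317.2, 151.1]), 0.53)]
exp [284.06796405 131.84346712] [284.84624363 122.46857392]
[274.12130955 114.70509776] [295.7260001 129.2757623]
flange [33.3015  0.6217 -0.2295]
flange low [37.5703  0.6098 -0.2748]
```

>>> step_arm(
  targets="1 -5 0 0; 2 -20 0 0; 4 -45 0 0; 8 -78 0 0; 12 -118 0 0; 16 -162 0 0; 20 -208 0 0; 25 -256 0 0; 29 -304 0 0; 34 -350 0 0; 38 -393 0 0; 42 -432 0 0",
)

```text
t: 24.4
tcp_pos: [0.4949, 0.1753, 0.1945]
tool_rot: [0.984, 0.179, -0.0, -0.0]
force: [1.1, 0.1, -3.2]
finger_gap: 0.388
gripper_force: 58.8
```

>>> step_arm(
  targets="3 -35 0 0; 6 -64 0 0; 8 -86 0 0; 9 -99 0 0; 10 -105 0 0; 10 -107 0 0; 10 -107 0 0; 10 -107 0 0; 10 -107 0 0",
)

```text
t: 25.3
tcp_pos: [0.4692, 0.2754, 0.1942]
tool_rot: [0.984, 0.178, -0.0, 0.0]
force: [0.4, 0.7, -4.3]
finger_gap: 0.389
gripper_force: 59.0
```

```bash
python3 - <<'E'
from h import *
a=manip.snapshot("side");cv2.imwrite("pics/q1.png",a[:,:,::-1]);s=manip.sense();P("tcp",s["tcp_pos"],s["force"],s["finger_gap"])
g=cv2.cvtColor(a,cv2.COLOR_RGB2GRAY)
z=s["tcp_pos"][2]-.0303
for x,y in((.466,.269),(.461,.269),(.466,.274)):
    h=hull("side",x,y,[(z,.017),(z+.04,.017)]);f=hull("side",x,y,[(z+.04,.036),(z+.045,.036)]);print("tube",h.min(0).round(1),h.max(0).round(1),"flange",f.min(0).round(1),f.max(0).round(1))
h=hull("side",.466,.269,[(z,.017),(z+.04,.017)]);f=hull("side",.466,.269,[(z+.04,.036),(z+.045,.036)])
r=int(f.mean(0)[1]);print("flange row",r,g[r,228:272]);r+=2;print(r,g[r,228:272])
r=int(h.max(0)[1])-5;print("tube row",r,g[r,235:265]);r-=2;print("tube row",r,g[r,235:265])
c=int(h.mean(0)[0])
for cc in(c,c+1):print("col",cc,int(f.min(0)[1]),g[int(f.min(0)[1]):int(h.max(0)[1])+12,cc])
E
```

```text
tcp [0.4692 0.2755 0.1942] [-0.463   0.2588 -3.5688] 0.3879
tube [241.8 250.1] [255.7 270.7] flange [233.9 242.6] [263.6 269. ]
tube [243.6 250.9] [257.6 271.5] flange [235.7 243.4] [265.4 269.8]
tube [240.8 251.7] [254.8 272.3] flange [232.9 244.1] [262.6 270.6]
flange row 255 [182 182 183 182 181 179 158  93  94  78  13  14  14  20  26  26  25  16
  15  13  11  19  48  70  68  66  62  72  95  96  97  96  95  97 106 148
 184 185 184 184 185 184 184 184]
257 [182 182 181 181 181 172 131  94  95  85  46  14  15  18  19  18  20  17
  15  14  13  25  52  70  70  65  63  77  95  97  97  96  96  95  96 135
 185 185 185 185 184 184 185 185]
tube row 265 [182 168 130 145 147 125 148  96  96  95  95  96  96  95  96  96  95  96
  97  94  95  95  96  94  89 100 119 123 120 121]
tube row 263 [160  85  95  96  95  95  96  97  96  95  94  95  94  93  95  96  95  96
  95  95  95  95  97  96  97  93  95 119 122 120]
col 248 242 [17 20 21 20 19 39 65 47 37 54 38 26 15 11 10 13 13 30 39 54 84 93 94 95
 95 94 95 89 76 74 74 74 73 73 73 74 73 74 73 74]
col 249 242 [ 18  20  19  19  18  19  36  27  17  33  25  13  18  19  33  25  35  59
  68  71  85  95  97  96  96 125 102  90  76  75  74  74  73  74  73  74
  73  74  74  74]
```

>>> step_arm(
  targets="0 0 4 0; 0 0 12 0; 0 0 22 0; 0 0 32 0; 0 0 41 0; 0 0 48 0; 0 0 53 0; 0 0 56 0; 0 0 58 0; 0 0 58 0; 0 0 58 0",
)

```text
t: 26.45
tcp_pos: [0.4691, 0.2764, 0.1365]
tool_rot: [0.984, 0.178, 0.0, -0.0]
force: [0.2, -0.3, -4.0]
finger_gap: 0.383
gripper_force: 59.1
```

```bash
cat > chk.py <<'E'
from h import *
a=manip.snapshot("side");s=manip.sense();P("tcp",s["tcp_pos"],s["force"],s["ft_torque"],s["finger_gap"])
cv2.imwrite("pics/chk_%.0f.png"%(s["t"]*100),a[:,:,::-1])
g=cv2.cvtColor(a,cv2.COLOR_RGB2GRAY);z=s["tcp_pos"][2]-.0303
x,y=.466,.269
f=hull("side",x,y,[(z+.04,.036),(z+.045,.036)]);m=hull("side",x,y,[(.013,.028),(.113,.028)]);mr=hull("side",x,y,[(.113,.028)])
print("flange",f.min(0).round(1),f.max(0).round(1),"midrim",mr.min(0).round(1),mr.max(0).round(1))
r=int(f.mean(0)[1]);print("frow",r,g[r,228:272]);r=int(mr.max(0)[1])+3;print("mid row",r,g[r,228:272])
for c in(244,248,252,255):print("col",c,"from",int(f.min(0)[1])+8,g[int(f.min(0)[1])+8:int(mr.max(0)[1])+12,c])
E
python3 chk.py
```

```text
tcp [0.4692 0.2764 0.1365] [-0.4196  0.2012 -4.1783] [0.0304 0.0009 0.0508] 0.391
flange [234.6 255.3] [263.  281.1] midrim [238.1 265.8] [259.6 284.8]
frow 268 [183 183 182 183 183 183 166  99  94  79  20  21  31  49  55  58  55  38
  33  32  25  28  56  70  68  63  64  76  96  97  97  96  96  96 106 122
 122 121 120 121 122 122 122 122]
mid row 287 [ 87  86  85  85  84  78  92 107  55  57  59  59  62  64  66  68  69  70
  71  71  73  72  71  72  71  71  69  67  65  61  61  68  75  60  63  79
  78  73  99  98  98 101 125 168]
col 244 from 263 [143  95 111 111  81  55  32  20  19  16  19  69  92  95  95  96  95  96
  86  73  77  88  75  69  69  69  68  70  69  70  69  71  71]
col 248 from 263 [100  55  37  55  39  25  15  13  13  13  38  52  88  95  95  95  94  95
  95  76  73  76  92  80  73  73  73  73  72  73  73  73  73]
col 252 from 263 [ 84  83  70  68  68  68  68  68  67  68  72  84  94  96  96  97  97 160
 148  95  73  87  80  72  71  72  72  72  72  72  71  72  72]
col 255 from 263 [ 76  76  75  76  76  76  76  86  94  96  95  97  96  96  96  96  96 112
  82  78  88  72  67  67  67  68  68  68  68  68  68  67  67]
```

>>> step_arm(
  targets="0 0 3 0; 0 0 8 0; 0 0 13 0; 0 0 18 0; 0 0 22 0; 0 0 24 0; 0 0 25 0; 0 0 25 0; 0 0 25 0; 0 0 25 0",
)

```text
t: 27.5
tcp_pos: [0.469, 0.2763, 0.1114]
tool_rot: [0.984, 0.178, 0.0, -0.0]
force: [-0.4, -0.4, -3.0]
finger_gap: 0.388
gripper_force: 59.1
```

```bash
python3 chk.py; python3 - <<'E'
from h import *
b=manip.snapshot("top");cv2.imwrite("pics/fin_t.png",b[:,:,::-1])
for q in("flange_under","inner_cup","middle_rim","middle_cup"):print(q,[(np.round(r["position"],1),round(r["p"],2)) for r in manip.mark_of("side",q) if 220<r["position"][0]<280 and r["position"][1]>230])
for n,z in(("inner",.081),("fl",.121),("mrim",.113),("mid",.013)):print(n,proj("side",(.466,.27,z)))
E
```

```text
tcp [0.469  0.2763 0.1114] [-0.0983 -0.0518 -3.2742] [ 0.0186  0.0171 -0.0113] 0.3858
flange [234.9 260.5] [262.8 286.1] midrim [238.1 265.8] [259.6 284.8]
frow 273 [187 187 187 187 187 189 183 152  95  81  32  35  45  65  78  84  83  68
  45  46  38  26  43  71  69  67  64  77  99  99  99  97  98 101 109 123
 124 124 125 149 187 184 190 188]
mid row 287 [ 88  88  87  86  86  80  94 109  56  59  60  60  63  66  68  69  74  80
  83  79  77  78  79  86  99  91  70  69  65  64  62  70  76  60  64  81
  80  74 101 100 101 104 128 170]
col 244 from 268 [150 150  97 129 112  83  54  32  19  16  19  65  93  98  98  98  98  98
  88  74  71  71  72  70  72  73  71  72]
col 248 from 268 [ 24 109  62  38  55  38  26  15  12  15  23  50  89  96  97  97  98  98
  98  77  73  74  75  74  75  75  75  75]
col 252 from 268 [ 79  93  74  69  70  69  70  69  69  69  74  86  97  98  99  99 149 170
 151  99  73  73  74  74  74  74  73  73]
col 255 from 268 [ 78  78  78  78  78  77  77  88  97  98  98  98  97  98  97  99  99 115
  86  69  69  70  70  69  70  70  70  70]
flange_under [(array([246.2, 274.8]), 0.65)]
inner_cup [(array([249.7, 282.9]), 0.85)]
middle_rim [(array([249.2, 275.3]), 0.46)]
middle_cup [(array([249.2, 296.4]), 0.68)]
inner [248.71238977 281.57958345]
fl [248.66988443 273.8533741 ]
mrim [248.67859706 275.43414926]
mid [248.77902231 293.76415517]
```

```bash
python3 -c "
from h import *
s=manip.sense();print(s['t'],s['tcp_pos'],abs(s['qd']).max());print(manip.sign_off())"
```

```text
27.8 [0.46890858 0.27628018 0.11128655] 0.002413920109885149
the job is handed in; nothing more can be done
None
```

I handed the job in at 27.8 s: the middle cup stands upright inside the outer cup, and the inner cup is held still and centred inside it. Its flange is about 8 mm above the middle cup's rim by the arm's height reading; the cameras could not show that gap directly. The force readings showed no contact, and the fence and bystanders were not touched.

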